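# Bring the dark serving board round the bend of the display rack

### The job

On the stall's display rack, two drilled serving boards hang from the bent steel rod, one on each side arm. Slide the dark board along the rod and round its bend, without jamming it hard against the rod, until it hangs freely and at rest on the front bar, squarely between the two white bands. Leave the pale board where it hangs.

Things in the scene. Friction and masses are not known exactly. Their poses are not given: they have to be found in the camera images.
- rack: Fixed: plank 260 (x) x 300 (y) x 18 mm with a level U of black 10 mm round rod, axis 185 mm up, held only by 14 mm posts at its ends. Origin: plank's underside centre; x to the front bar, away from the robot; y left; z up. Side arms along x at y=+110 and -110 mm, from posts at x=-110 to x=40; 90 degree bends of 50 mm radius centred at x=40, y=+60 and -60; front bar along y at x=90, y=-60 to 60.
- rack_front (a point): The middle of the rack's front bar, on the rod's axis, half-way between the two white bands painted on the rod; the bands' inner edges lie 28 mm either side of it along the bar. Same axes as the rack.
- dark_tab (a point): Dark brown board, 18 mm thick, about 0.16 kg, hanging by its 30 mm hole on the left or right arm: round blade, 100 mm across, below the rod; straight handle 44 mm wide, its round-topped tab above the rod. Point: middle of the tab, 40 mm above the hole's centre, 30 above the rod's axis, 42 below the tab's top (straight sides end 20 above it). x along the rod (18 mm), y across the handle, z up.
- pale_tab (a point): The same point of the pale wooden serving board, which hangs on the other side arm; same shape, size and axes. It is to be left alone.
Mind the look-alikes: they are no part of the job. What is shaped like the part that bears dark_tab but blue or turquoise is not meant.

How it is judged:
By the outcome, as a careful person would: the job done as asked, in the order asked, and still so for the second after the job is handed in, with the robot touching nothing.
It also fails if it takes over 38 s, if anything falls off the work surface, if the arm or the gripper's body presses on something with over 40 N, if the wrist force passes 120 N, or if a joint passes its speed limit or range.

### The arm

A 6-joint arm with a two-finger parallel gripper is mounted at the origin on the work surface. World frame = base frame: x ahead of the robot, y to its left, z up, the work surface at z = 0. Lengths are in m, angles in rad, forces in N, time in s.
With the tool pointing down it reaches from about 0.325 to 0.9 m from the base axis. Payload 6.1 kg.
Tool frame: the origin (TCP) lies at the very end of the fingers, on their centre line; the grasp point (between the pads) lies 19 mm behind it; z points along the fingers, y is the line along which they close (so a half turn about z gives the same grasp; the last joint's range is limited). The gripper opens to 85 mm and grips with 20 to 120 N. Pads are 22 mm wide; open, the fingers measure 114 mm over their backs; the gripper's body (76 mm by 85 mm) begins 54 mm behind the grasp point. The pads swing forward as they close: fully open they stand 13 mm farther back than shut.
Start: joints at [-1.44, 0.22, 1.526, -0, 1.395, -0.126], TCP at [0.159, -0.604, 0.204] pointing down, gripper open.
Joint ranges: [-2.98, 2.98], [-0.91, 2.08], [0.09, 2.57], [-1.24, 4.39], [0.2, 2.65], [-2.68, 2.68]. Speed limits (rad/s): [2.57, 2.57, 3.01, 3.14, 3.14, 3.14].

### API

Orientations are given as a unit quaternion [x, y, z, w].
In Python, from workcell import robot, get_image, hand_in gives the robot as it stands.
- The arm moves only by the tool arm_command, never from a script. Its argument "targets" is a list of rows, each a list of 3 entries, a list of its own where there are three numbers: the shift along the tool's x, y, z in mm, then the turn about the tool's z in rad, then the finger opening in mm, from 0 to 85.4. A call has 1 to 20 rows; each row shifts and turns the commanded pose from where the row before left it, along the tool's axes as they then stand; what a row does not reach is not made up. A row lasts 1/10 s, in which the tool goes at most 50 mm and 8.59 degrees, less where a joint would pass 70% of its speed; a pose out of reach is approached as far as the arm can. A call with a gripper value outside its range is refused whole. The fingers move at their own pace and stop on an object; the grip force is fixed at half the most. Time passes only in rows, so rows that do not move let the fingers close. It gives the time, the measured TCP pose, the force, the opening and the grip force at its end, in the units of the state.
- robot.observe(): the state, without advancing time (a new reading comes with each control period).
- get_image(name): name is "scene" or "top" or "wrist"; returns a dict with "image" (384x512x3 uint8, red, green, blue), "fov_y" (degrees; the focal length in pixels is half the picture's height over the tangent of half this angle, whatever the lens; pixels are square), "cx", "cy" (the principal point, pixels), "origin" and "orientation" of the camera in the world; the wrist camera has in their place "mount" (4x4, takes a point from camera to tool coordinates, whose origin is the TCP and whose axes are the flange's). Camera axes: x right, y down, z forward; pixel columns grow to the right and rows downward; lengths in m; the calibration is good to about 2 mm. A picture is of the moment at which its call begins: read the wrist's pose just before it. There is no depth.
- hand_in(): hands the job in; it is judged then, once.
The state is a dict: "clock": time; "q": joint angles; "qd": joint speeds; "joint_efforts": joint torques, N m; "tool_pos": TCP position; "ee_rot": TCP orientation; "contact_force": force on the tool from outside, world axes, zero at the start; "moment": the same for the moment, N m; "finger_gap": opening from 0.0 (shut) to 1.0 (fully open); "grip_force": force on a finger pad.
Only numpy, scipy, OpenCV 4.12 (cv2) and the standard library are available. Lean on these libraries where they do the work, as an engineer would, in place of code of your own. Each camera call takes 0.05 s, during which the arm holds its last target. There are 200 camera calls.

## Working session

There is one attempt and no reset: what is moved stays moved. The work goes in short steps, Python scripts to look and compute and a tool call to move; the robot and the scene stay as the last step left them, time stands still between calls to the robot, and variables do not carry over. Pictures are saved under pics/ and viewed, at most 10 in all, crops included, and the job is handed in when it is done.

Besides the shell and the picture viewer there is one more tool, called after "Request:" as name(argument=value, ...), one argument or row to a line, values as JSON. arm_command: Moves the arm, as the interface text tells. Its arguments: {"type":"object","properties":{"targets":{"type":"array"}},"required":["targets"]}

```bash
mkdir -p pics; ls; cat > h.py <<'E'
import numpy as np, cv2
from scipy.spatial.transform import Rotation as R
from workcell import robot, get_image, hand_in
def K(d):
    f=d["image"].shape[0]/2/np.tan(np.radians(d["fov_y"])/2); return f,d["cx"],d["cy"]
def ray(d,uv):
    f,cx,cy=K(d); v=np.array([(uv[0]-cx)/f,(uv[1]-cy)/f,1.])
    if "mount" in d: Rm=d["T"][:3,:3]; o=d["T"][:3,3]
    else:
        q=np.array(d["orientation"]); Rm=q if q.ndim==2 else R.from_quat(q).as_matrix(); o=np.array(d["origin"])
    v=Rm@v; return o,v/np.linalg.norm(v)
def grab(n):
    s=robot.observe(); d=get_image(n)
    if "mount" in d:
        T=np.eye(4); q=np.array(s["ee_rot"]); T[:3,:3]=q if q.ndim==2 else R.from_quat(q).as_matrix(); T[:3,3]=s["tool_pos"]; d["T"]=T@np.array(d["mount"])
    return d
def plane(d,uv,z):
    o,v=ray(d,uv); return o+v*(z-o[2])/v[2]
def proj(d,p):
    f,cx,cy=K(d)
    if "mount" in d: Rm=d["T"][:3,:3]; o=d["T"][:3,3]
    else: Rm=R.from_quat(d["orientation"]).as_matrix(); o=np.array(d["origin"])
    c=Rm.T@(np.array(p)-o); return np.array([f*c[0]/c[2]+cx,f*c[1]/c[2]+cy])
def tri(*rays):
    A=np.zeros((3,3));b=np.zeros(3)
    for o,v in rays: M=np.eye(3)-np.outer(v,v);A+=M;b+=M@o
    p=np.linalg.solve(A,b); return p,[np.linalg.norm((np.eye(3)-np.outer(v,v))@(p-o)) for o,v in rays]
E
python3 - <<'E'
from h import *
for n in ("scene","top"):
    d=grab(n); cv2.imwrite(f"pics/{n}0.png",d["image"][:,:,::-1]); np.save(f"pics/{n}0.npy",d,allow_pickle=True)
    print(n,d["fov_y"],d["cx"],d["cy"],d["origin"],d["orientation"])
print(robot.observe())
E
```

```text
pics
scene 51.18618011954739 258.35686160024557 193.00719059480738 [0.92098076 0.10614201 0.67265831] [ 0.59774266  0.72200116 -0.27050693 -0.21964527]
top 53.7676885528456 255.36327818540266 194.53661485007677 [0.37842644 0.02852992 1.03099796] [-0.69969529  0.71186725 -0.05189945  0.03127246]
{'clock': 0.1, 'q': array([-1.44010300e+00,  2.21166762e-01,  1.52751748e+00, -3.39303622e-06,
        1.39469365e+00, -1.26106765e-01]), 'qd': array([-4.78318332e-04,  1.45937262e-04, -1.47498963e-03,  1.39294112e-04,
       -8.18793495e-05,  6.11199214e-04]), 'joint_efforts': array([ 1.58147501e-03, -4.98241282e+01, -3.90547478e+01, -3.15426507e-05,
        5.66966773e-03, -6.43138875e-06]), 'tool_pos': array([ 0.15865386, -0.60390633,  0.2030856 ]), 'ee_rot': array([ 9.91767600e-01,  1.28047769e-01, -3.71703937e-06, -8.92615255e-04]), 'contact_force': array([0.13849335, 0.04233033, 0.75969129]), 'moment': array([0.01470573, 0.00917842, 0.00121496]), 'grip_force': 0.0, 'finger_gap': 1.0005664469506508}
```

View pics/scene0.png

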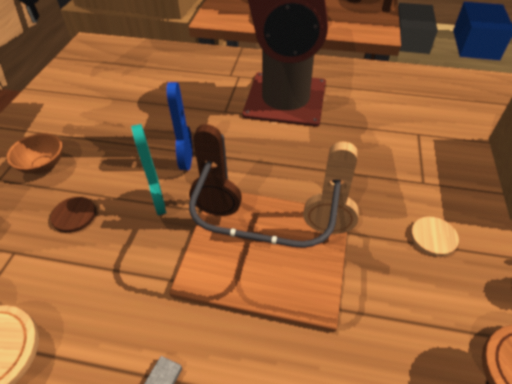

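View pics/top0.png

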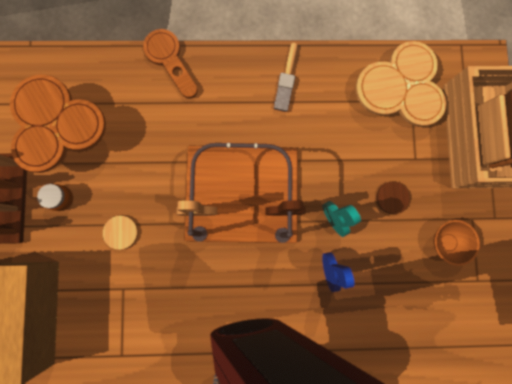

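The scene picture shows the U rod with its white bands near (234,232) and (275,240). The dark board hangs on the right arm (y<0), tab top near (208,130). In the top picture the bands are at about (228,145) and (257,145), the dark tab at (285,208) and the turquoise look-alike at (342,218). Next I measure these points.

```bash
python3 - <<'E'
from h import *
S=np.load("pics/scene0.npy",allow_pickle=True).item();T=np.load("pics/top0.npy",allow_pickle=True).item()
def white(d,box):
    x0,y0,x1,y1=box; im=d["image"][y0:y1,x0:x1].astype(int)
    m=((im.min(2)>150)&(im.max(2)-im.min(2)<50)).astype(np.uint8)
    n,l,s,c=cv2.connectedComponentsWithStats(m); return [(c[i]+[x0,y0],s[i,4]) for i in range(1,n) if s[i,4]>3]
ws=white(S,(215,215,300,255)); wt=white(T,(215,135,275,155)); print(ws,wt)
ws=sorted([w[0] for w in ws],key=lambda c:c[0])[:2]; wt=sorted([w[0] for w in wt],key=lambda c:-c[0])[:2]
P=[]
for a,b in zip(ws,wt):
    p,e=tri(ray(S,a),ray(T,b)); P.append(p); print("band",p,e)
P=np.array(P); m=P.mean(0); yv=P[1]-P[0]; print("mid",m,"gap",np.linalg.norm(yv),"yaw of rack y",np.degrees(np.arctan2(yv[1],yv[0])))
# rod in top image: side arms at z=.185
for n,u in (("postR",(284,236)),("postL",(198,234)),("armR",(290,175)),("armL",(193,175))):print(n,plane(T,u,.185))
# dark mask
for d,b,n in ((T,(262,195,305,222),"top"),(S,(188,118,245,220),"scene")):
    x0,y0,x1,y1=b; im=d["image"][y0:y1,x0:x1]
    cv2.imwrite(f"pics/{n}crop.png",cv2.resize(im[:,:,::-1],None,fx=5 if n=="scene" else 8,fy=5 if n=="scene" else 8,interpolation=cv2.INTER_NEAREST))
A=cv2.imread("pics/topcrop.png");B=cv2.imread("pics/scenecrop.png")
C=np.zeros((max(A.shape[0],B.shape[0]),A.shape[1]+B.shape[1],3),np.uint8);C[:A.shape[0],:A.shape[1]]=A;C[:B.shape[0],A.shape[1]:]=B;cv2.imwrite("pics/crops.png",C);print(A.shape,B.shape)
E
```

```text
[(array([232.38461538, 231.38461538]), np.int32(13)), (array([273.58823529, 238.88235294]), np.int32(17))] []<stdin>:12: RuntimeWarning: Mean of empty slice.
  ret = ret.dtype.type(ret / rcount)
Traceback (most recent call last):
IndexError: index 1 is out of bounds for axis 0 with size 0
```

```bash
python3 - <<'E'
from h import *
S=np.load("pics/scene0.npy",allow_pickle=True).item();T=np.load("pics/top0.npy",allow_pickle=True).item()
def white(d,box):
    x0,y0,x1,y1=box; b=d["image"][y0:y1,x0:x1].min(2).astype(float)
    w=np.clip(b-0.6*b.max(),0,None); yy,xx=np.mgrid[y0:y1,x0:x1]; return np.array([(w*xx).sum(),(w*yy).sum()])/w.sum()
P=[]
for a,b in (((226,225,242,240),(250,138,264,152)),((266,230,284,248),(221,138,235,152))):
    u,v=white(S,a),white(T,b);p,e=tri(ray(S,u),ray(T,v)); P.append(p); print("band",u,v,p,e)
P=np.array(P); m=P.mean(0); yv=P[1]-P[0]; print("mid",m,"gap",np.linalg.norm(yv),"yaw of rack y",np.degrees(np.arctan2(yv[1],yv[0])))
for n,u in (("postR",(284,236)),("postL",(198,234)),("armR",(290,175)),("armL",(193,175))):print(n,plane(T,u,.185))
o=[]
for d,b,n in ((T,(262,195,305,222),8),(S,(188,118,245,220),5)):
    x0,y0,x1,y1=b; o.append(cv2.resize(d["image"][y0:y1,x0:x1,::-1],None,fx=n,fy=n,interpolation=cv2.INTER_NEAREST))
A,B=o
C=np.zeros((max(A.shape[0],B.shape[0]),A.shape[1]+B.shape[1],3),np.uint8);C[:A.shape[0],:A.shape[1]]=A;C[:B.shape[0],A.shape[1]:]=B;cv2.imwrite("pics/crops.png",C)
print("turq top?",tri(ray(S,(137,128)),ray(T,(345,217))),"turq base",plane(S,(160,213),0), "blue base",plane(S,(183,168),0))
E
```

```text
band [232.4297597  230.98890943] [255.39065817 145.13163482] [0.59108825 0.00070707 0.1885139 ] [np.float64(4.998350054689555e-05), np.float64(4.998350054688131e-05)]
band [273.79464128 238.61378459] [228.02832861 144.50910563] [0.59323597 0.06288019 0.18861659] [np.float64(3.260951471571936e-05), np.float64(3.2609514715711065e-05)]
mid [0.59216211 0.03179363 0.18856524] gap 0.062210289727277365 yaw of rack y 88.02154810770571
postR [ 0.38433859 -0.05916054  0.185     ]
postL [0.39229799 0.13152719 0.185     ]
armR [ 0.52169743 -0.07664366  0.185     ]
armL [0.52478798 0.14259856 0.185     ]
turq top? (array([ 0.42578364, -0.19850875,  0.21639742]), [np.float64(0.009251767529646243), np.float64(0.009251767529646276)]) turq base [ 0.44557357 -0.20281741  0.        ] blue base [ 0.30829742 -0.19603129  0.        ]
```

View pics/crops.png

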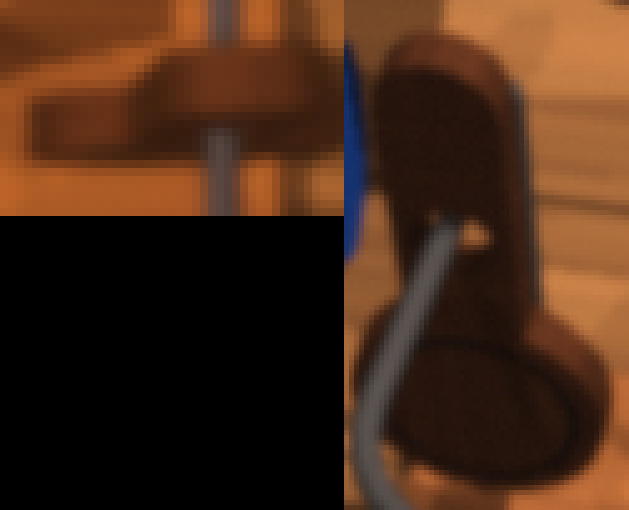

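The crop shows the dark tab's rounded top. Its centre is at about (291,205) in the top view and (208,128) in the scene view, with the rod passing through the hole.

```bash
python3 - <<'E'
from h import *
S=np.load("pics/scene0.npy",allow_pickle=True).item();T=np.load("pics/top0.npy",allow_pickle=True).item()
p,e=tri(ray(S,(208,128)),ray(T,(291,205))); print(p,e)
a=np.radians(-2.0); M=np.array([[np.cos(a),-np.sin(a)],[np.sin(a),np.cos(a)]]); mid=np.array([.5922,.0318])
print("in rack (rel. front mid)",M.T@(p[:2]-mid), "arm pts x=.44,.46", [mid+M@np.array([x,-.11]) for x in (-.16,-.14)])
print(plane(T,(291,205),.257))
E
```

```text
[ 0.44733035 -0.06894001  0.25498025] [np.float64(0.0008060007430938446), np.float64(0.000806000743093799)]
in rack (rel. front mid) [-0.14126563 -0.10573452] arm pts x=.44,.46 [array([ 0.42845852, -0.07254907]), array([ 0.44844634, -0.07324706])]
[ 0.44695335 -0.06789876  0.257     ]
```

Request:
arm_command(
  targets=[
    [[0,0,-15],-0.142,85],
    [[0,0,-15],-0.142,85],
    [[0,0,-15],-0.142,85],
    [[0,0,-15],-0.142,85],
    [[0,0,-15],-0.142,85],
    [[0,0,-15],-0.142,85],
    [[0,0,-15],-0.142,85],
    [[0,0,-15],-0.142,85],
    [[0,0,-15],-0.143,85],
  ],
)

```text
clock: 1.0
tool_pos: [0.1587, -0.6042, 0.339]
ee_rot: [0.717, 0.697, 0.0, -0.0]
contact_force: [-0.8, -1.3, 1.3]
finger_gap: 0.992
grip_force: 0.0
```

Request:
arm_command(
  targets=[
    [[34,17,0],0,85],
    [[34,17,0],0,85],
    [[34,17,0],0,85],
    [[34,17,0],0,85],
    [[34,17,0],0,85],
    [[34,17,0],0,85],
    [[34,17,0],0,85],
    [[34,17,0],0,85],
    [[34,17,0],0,85],
    [[34,17,0],0,85],
    [[34,17,0],0,85],
    [[34,17,0],0,85],
    [[34,17,0],0,85],
    [[34,17,0],0,85],
    [[34,17,0],0,85],
    [[32,14,0],0,85],
    [[0,0,0],0,85],
  ],
)

```text
clock: 2.7
tool_pos: [0.4473, -0.0688, 0.3386]
ee_rot: [0.718, 0.696, 0.0, -0.001]
contact_force: [0.2, -0.0, -0.5]
finger_gap: 0.993
grip_force: 0.0
```

```bash
python3 - <<'E'
from h import *
d=grab("wrist"); np.save("pics/w1.npy",d,allow_pickle=True); im=d["image"][:,:,::-1].copy()
print(d["T"].round(3)); t=np.array([.447,-.0725])
for p in ([.447,-.0725,.257],[.5922,.0318,.185],[.591,.0007,.185],[.593,.063,.185],[.521,-.0766,.185]): print(p,proj(d,p).round(1))
cv2.imwrite("pics/w1.png",im); s=robot.observe(); print(s["clock"],s["tool_pos"],s["ee_rot"],s["q"],s["contact_force"])
E
```

```text
[[ 1.    -0.029 -0.009  0.449]
 [-0.03  -0.962 -0.271 -0.001]
 [-0.001  0.271 -0.963  0.507]
 [ 0.     0.     0.     1.   ]]
[0.447, -0.0725, 0.257] [256.1 200.4]
[0.5922, 0.0318, 0.185] [401.9  72.9]
[0.591, 0.0007, 0.185] [397.6 106.3]
[0.593, 0.063, 0.185] [406.   37.5]
[0.521, -0.0766, 0.185] [325.2 183.6]
2.75 [ 0.44672723 -0.07054612  0.33858372] [ 7.17985646e-01  6.96057686e-01 -2.30725516e-04 -5.06243690e-04] [-3.31341650e-01 -2.56291270e-01  1.74910383e+00  4.67864929e-05
  1.64989180e+00 -3.00325914e-01] [-0.61192498 -0.60683322 -0.38379531]
```

View pics/w1.png

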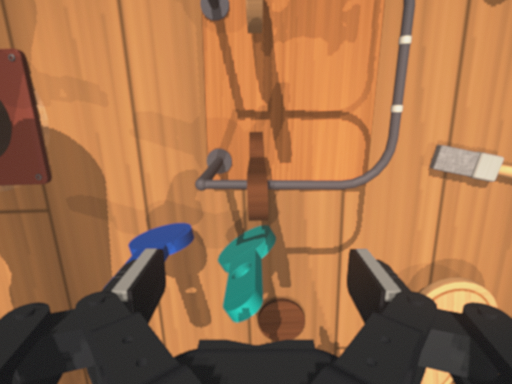

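The wrist view shows the dark tab centred at about (258,200) and the rod arm at row 185. The bands are at (397,108) and (405,40). All of these lie within about 2 px of my predictions, so the measured poses hold. Next I go down and grip across the board's faces.

Request:
arm_command(
  targets=[
    [[-4,2,10],0,60],
    [[0,0,12],0,60],
    [[0,0,12],0,60],
    [[0,0,12],0,60],
    [[0,0,12],0,60],
    [[0,0,12],0,60],
    [[0,0,12],0,60],
    [[0,0,12],0,60],
    [[0,0,12],0,60],
    [[0,0,12],0,60],
    [[0,0,12],0,60],
    [[0,0,6],0,60],
    [[0,0,0],0,60],
    [[0,0,0],0,60],
  ],
)

```text
clock: 4.15
tool_pos: [0.4486, -0.0764, 0.2034]
ee_rot: [0.719, 0.695, 0.0, 0.0]
contact_force: [0.5, 0.7, -0.7]
finger_gap: 0.707
grip_force: 0.0
```

Request:
arm_command(
  targets=[
    [[0,0,0],0,40],
    [[0,0,0],0,30],
    [[0,0,0],0,22],
    [[0,0,0],0,14],
    [[0,0,0],0,10],
    [[0,0,0],0,10],
    [[0,0,0],0,10],
  ],
)

```text
clock: 4.85
tool_pos: [0.4487, -0.0764, 0.2036]
ee_rot: [0.719, 0.695, 0.0, 0.0]
contact_force: [-0.8, 0.4, 4.1]
finger_gap: 0.192
grip_force: 59.6
```

```bash
python3 - <<'E'
from h import *
d=grab("scene"); T=grab("wrist")
A=d["image"][100:270,140:370,::-1]; A=cv2.resize(A,None,fx=2,fy=2); B=cv2.resize(T["image"][:,:,::-1],(340,255))
C=np.zeros((340,800,3),np.uint8);C[:,:460]=A;C[:255,460:]=B; cv2.imwrite("pics/g1.png",C)
s=robot.observe(); print(s["clock"],s["tool_pos"],s["ee_rot"],s["contact_force"],s["moment"],s["finger_gap"]*85.4,s["grip_force"])
E
```

```text
4.95 [ 0.44868975 -0.07639879  0.20359333] [7.19374234e-01 6.94622581e-01 2.01533739e-04 3.75902125e-04] [ 0.04821821 -0.49939062  5.67569954] [ 0.07442829  0.16909563 -0.01519024] 16.571551355768314 59.689558893442154
```

View pics/g1.png

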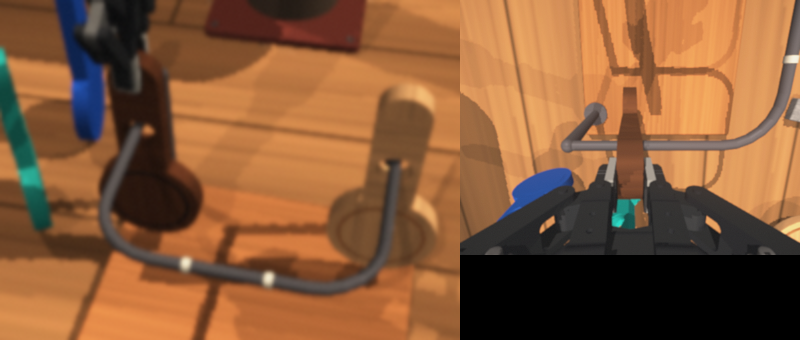

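The board is gripped, with a gap of about 17 mm and a grip force of 60 N. The picture shows the fingers on the tab above the rod, and the pale board untouched. I lift 9 mm so the rod is centred in the hole, then slide along the arm.

Request:
arm_command(
  targets=[
    [[0,0,-3],0,10],
    [[0,0,-3],0,10],
    [[0,0,-3],0,10],
    [[0,0,0],0,10],
    [[0,0,0],0,10],
  ],
)

```text
clock: 5.45
tool_pos: [0.4483, -0.0763, 0.212]
ee_rot: [0.719, 0.695, -0.0, -0.0]
contact_force: [-0.2, 0.0, -1.9]
finger_gap: 0.193
grip_force: 58.9
```

Request:
arm_command(
  targets=[
    [[0,5,0],0,10],
    [[0,8,0],0,10],
    [[0,8,0],0,10],
    [[0,8,0],0,10],
    [[0,8,0],0,10],
    [[0,8,0],0,10],
    [[0,8,0],0,10],
    [[0,8,0],0,10],
    [[0,8,0],0,10],
    [[0,8,0],0,10],
    [[0,7,0],0,10],
    [[0,5,0],0,10],
    [[0,0,0],0,10],
    [[0,0,0],0,10],
  ],
)

```text
clock: 6.85
tool_pos: [0.5372, -0.0794, 0.212]
ee_rot: [0.719, 0.695, -0.0, -0.0]
contact_force: [0.1, 0.2, -1.8]
finger_gap: 0.196
grip_force: 58.9
```

```bash
python3 - <<'E'
from h import *
d=grab("scene"); T=grab("wrist")
A=d["image"][100:270,140:370,::-1]; A=cv2.resize(A,None,fx=2,fy=2); B=cv2.resize(T["image"][:,:,::-1],(340,255))
C=np.zeros((340,800,3),np.uint8);C[:,:460]=A;C[:255,460:]=B; cv2.imwrite("pics/g2.png",C)
s=robot.observe(); print(s["clock"],s["tool_pos"],s["ee_rot"],s["contact_force"],s["moment"],s["finger_gap"]*85.4,s["grip_force"])
a=np.radians(-2.05); M=np.array([[np.cos(a),-np.sin(a)],[np.sin(a),np.cos(a)]]); print(M.T@(s["tool_pos"][:2]-[.5922,.0305]))
E
```

```text
6.95 [ 0.53709385 -0.07940551  0.2120646 ] [ 7.19389733e-01  6.94606649e-01 -7.50100036e-05 -9.76129562e-05] [ 0.44369463 -0.70473611 -2.01769028] [0.04342165 0.00799339 0.01807011] 16.35289880984594 58.85323852300644
[-0.05113939 -0.11180641]
```

View pics/g2.png

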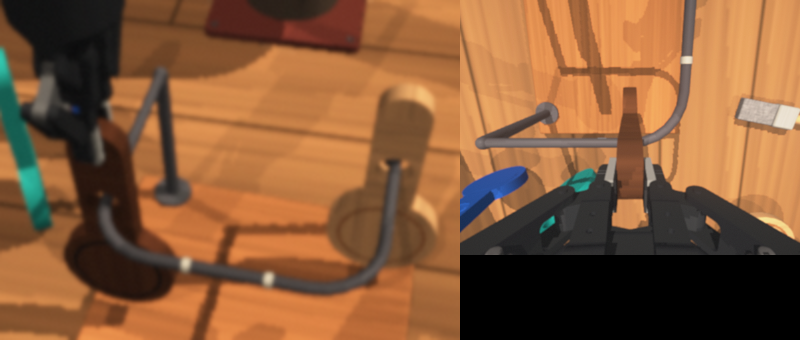

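The board hangs free of the rod: force z is -1.8 N, which is about its weight. It stands at the start of the bend, so I take it round.

Request:
arm_command(
  targets=[
    [[0,1,0],0,10],
    [[0.3,5.3,0],-0.1047,10],
    [[0.3,5.3,0],-0.1047,10],
    [[0.3,5.3,0],-0.1047,10],
    [[0.3,5.3,0],-0.1047,10],
    [[0.3,5.3,0],-0.1047,10],
    [[0.3,5.3,0],-0.1047,10],
    [[0.3,5.3,0],-0.1047,10],
    [[0,0,0],0,10],
    [[0,0,0],0,10],
  ],
)

```text
clock: 7.95
tool_pos: [0.5725, -0.0675, 0.2121]
ee_rot: [0.424, 0.906, -0.0, -0.0]
contact_force: [0.8, 0.1, -2.0]
finger_gap: 0.197
grip_force: 58.9
```

```bash
cat > st.py <<'E'
from h import *
s=robot.observe(); print(s["clock"],s["tool_pos"],s["ee_rot"],s["contact_force"],s["moment"],s["finger_gap"]*85.4,s["grip_force"])
a=np.radians(-2.05); M=np.array([[np.cos(a),-np.sin(a)],[np.sin(a),np.cos(a)]]); p=M.T@(s["tool_pos"][:2]-[.5922,.0305]); q=s["ee_rot"]
print("rack",p*1e3,"tool x yaw rel rack",np.degrees(2*np.arctan2(q[1],q[0]))+2.05,"r to bend centre",np.linalg.norm(p-[-.05,-.06]),np.degrees(np.arctan2(*(p-[-.05,-.06])[::-1])))
E
python3 st.py
```

```text
7.95 [ 0.57250877 -0.06751882  0.21209074] [ 4.23903411e-01  9.05707398e-01 -7.90427752e-05 -3.95096831e-05] [ 0.84272541  0.10031782 -1.96181527] [-0.00166677  0.03972005 -0.04786357] 16.794621073970486 58.87703865766525
rack [-16.17233624 -98.66047169] tool x yaw rel rack 131.8874545532072 r to bend centre 0.05137064245454214 -48.81428381208828
```

Exactly on track. I finish the bend and slide along the front bar.

Request:
arm_command(
  targets=[
    [[0.3,5.3,0],-0.1047,10],
    [[0.3,5.3,0],-0.1047,10],
    [[0.3,5.3,0],-0.1047,10],
    [[0.3,5.3,0],-0.1047,10],
    [[0.3,5.3,0],-0.1047,10],
    [[0.3,5.3,0],-0.1047,10],
    [[0.3,5.3,0],-0.1047,10],
    [[0.3,5.3,0],-0.1047,10],
    [[0,0,0],0,10],
    [[0,0,0],0,10],
  ],
)

```text
clock: 8.95
tool_pos: [0.5904, -0.0306, 0.2121]
ee_rot: [0.02, 1.0, -0.0, -0.0]
contact_force: [0.3, 0.3, -1.9]
finger_gap: 0.195
grip_force: 58.9
```

```bash
python3 st.py
```

```text
8.95 [ 0.59043389 -0.03055255  0.21213713] [ 1.96063306e-02  9.99807770e-01 -1.19395974e-04 -1.83459720e-05] [ 0.32119023  0.30123866 -1.86696947] [ 0.01648075 -0.03831739 -0.00530522] 16.675963603874436 58.87774899601936
rack [  0.41896738 -61.07665085] tool x yaw rel rack 179.8031360294363 r to bend centre 0.05043046151370943 -1.2233129568167744
```

Request:
arm_command(
  targets=[
    [[0,5,0],0,10],
    [[0,8,0],0,10],
    [[0,8,0],0,10],
    [[0,8,0],0,10],
    [[0,8,0],0,10],
    [[0,8,0],0,10],
    [[0,8,0],0,10],
    [[0,8,0],0,10],
    [[0,0,0],0,10],
    [[0,0,0],0,10],
  ],
)

```text
clock: 9.95
tool_pos: [0.5928, 0.0308, 0.212]
ee_rot: [0.017, 1.0, -0.0, -0.0]
contact_force: [0.1, -0.3, -2.4]
finger_gap: 0.195
grip_force: 58.9
```

```bash
python3 - <<'E'
from h import *
d=grab("scene"); T=grab("wrist"); P=grab("top"); np.save("pics/s3.npy",d,allow_pickle=True)
A=d["image"][140:270,170:330,::-1]; A=cv2.resize(A,None,fx=3,fy=3); B=cv2.resize(T["image"][:,:,::-1],(320,240))
C=np.zeros((390,800,3),np.uint8);C[:,:480]=A;C[:240,480:]=B
cv2.imwrite("pics/g3.png",C)
E
python3 st.py
```

```text
10.1 [0.59276149 0.03027913 0.21209546] [ 1.78270718e-02  9.99841082e-01 -8.06852516e-05 -2.41294222e-07] [ 0.51805191  0.47621611 -1.05478225] [-0.05553308 -0.00100159 -0.03531852] 16.70675282241387 58.86785924434662
rack [ 0.56903168 -0.20064445] tool x yaw rel rack 180.0070598207503 r to bend centre 0.07831468502005766 49.78063296792669
```

View pics/g3.png

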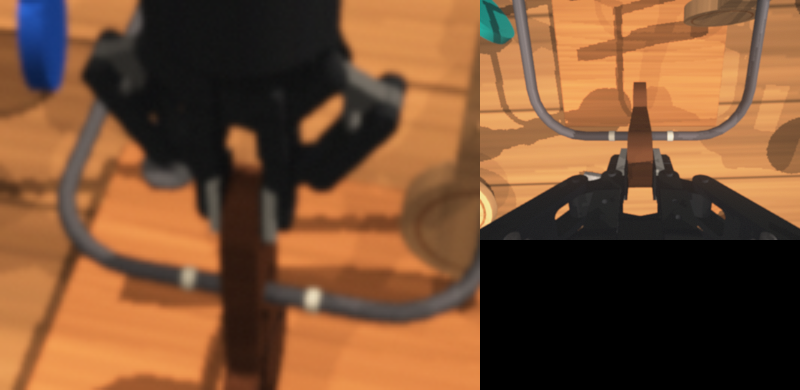

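The scene view shows the dark board between the bands at (188,278) and (313,298) in the crop. The wrist view shows it centred at column 640, with the bands at 611 and 670. I lower it until the hole rests on the rod.

Request:
arm_command(
  targets=[
    [[0,0,2],0,10],
    [[0,0,2],0,10],
    [[0,0,2],0,10],
    [[0,0,1],0,10],
    [[0,0,0],0,10],
    [[0,0,0],0,10],
  ],
)

```text
clock: 10.7
tool_pos: [0.5928, 0.0306, 0.2051]
ee_rot: [0.018, 1.0, 0.0, -0.0]
contact_force: [-1.3, 0.8, -1.6]
finger_gap: 0.188
grip_force: 58.9
```

Request:
arm_command(
  targets=[
    [[0,0,1],0,10],
    [[0,0,0],0,10],
    [[0,0,0],0,10],
  ],
)

```text
clock: 11.0
tool_pos: [0.5927, 0.0306, 0.2041]
ee_rot: [0.018, 1.0, -0.0, -0.0]
contact_force: [-0.0, -0.1, -1.6]
finger_gap: 0.196
grip_force: 58.9
```

Request:
arm_command(
  targets=[
    [[0,0,0.6],0,10],
    [[0,0,0],0,10],
    [[0,0,0],0,10],
  ],
)

```text
clock: 11.3
tool_pos: [0.5929, 0.0306, 0.2038]
ee_rot: [0.018, 1.0, 0.0, 0.0]
contact_force: [-0.2, -0.2, -0.2]
finger_gap: 0.196
grip_force: 59.1
```

The weight is now on the rod. I open slowly, then check.

Request:
arm_command(
  targets=[
    [[0,0,0],0,18],
    [[0,0,0],0,20],
    [[0,0,0],0,22],
    [[0,0,0],0,25],
    [[0,0,0],0,30],
    [[0,0,0],0,38],
    [[0,0,0],0,46],
    [[0,0,0],0,54],
    [[0,0,0],0,60],
    [[0,0,0],0,60],
    [[0,0,0],0,60],
    [[0,0,0],0,60],
  ],
)

```text
clock: 12.5
tool_pos: [0.5928, 0.0306, 0.2035]
ee_rot: [0.018, 1.0, 0.0, 0.0]
contact_force: [0.2, 0.8, 0.1]
finger_gap: 0.7
grip_force: 0.0
```

Request:
arm_command(
  targets=[
    [[0,0,-5],0,60],
    [[0,0,-8],0,60],
    [[0,0,-12],0,60],
    [[0,0,-15],0,60],
    [[0,0,-15],0,60],
    [[0,0,-15],0,60],
    [[0,0,-15],0,60],
    [[0,0,-15],0,60],
    [[0,0,-15],0,60],
    [[0,0,-15],0,60],
    [[0,0,-15],0,60],
    [[0,0,0],0,60],
    [[0,0,0],0,60],
    [[0,0,0],0,60],
  ],
)

```text
clock: 13.9
tool_pos: [0.5924, 0.0306, 0.3474]
ee_rot: [0.018, 1.0, 0.0, -0.001]
contact_force: [-0.1, 0.7, -0.6]
finger_gap: 0.703
grip_force: 0.0
```

```bash
python3 - <<'E'
from h import *
d=grab("scene"); T=grab("wrist"); T2=grab("wrist")
print(np.abs(T["image"].astype(int)-T2["image"]).max())
A=d["image"][110:280,170:370,::-1]; A=cv2.resize(A,None,fx=2,fy=2); B=T["image"][0:300,60:460,::-1]
C=np.zeros((340,800,3),np.uint8);C[:,:400]=A;C[:300,400:]=B
cv2.imwrite("pics/g4.png",C)
E
python3 st.py
```

```text
32
14.05 [0.59238208 0.03066169 0.34744596] [ 1.76392274e-02  9.99844036e-01  5.98988927e-05 -8.70800684e-04] [-0.01445192 -0.74005525 -0.12775668] [-0.03636023  0.02020301  0.01910798] 60.04827583685147 0.0
rack [0.17617622 0.16809562] tool x yaw rel rack 180.0285878338353 r to bend centre 0.07834442156724397 50.17414898246353
```

View pics/g4.png

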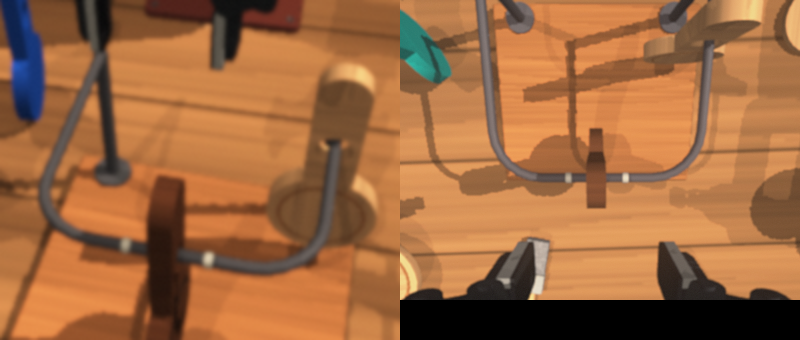

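The dark board hangs at column 596, midway between the bands at 568 and 626, and it is square to the bar. The pale board is unmoved. I let any swing die out, then verify.

Request:
arm_command(
  targets=[
    [[0,0,0],0,60],
    [[0,0,0],0,60],
    [[0,0,0],0,60],
    [[0,0,0],0,60],
    [[0,0,0],0,60],
    [[0,0,0],0,60],
    [[0,0,0],0,60],
    [[0,0,0],0,60],
    [[0,0,0],0,60],
    [[0,0,0],0,60],
    [[0,0,0],0,60],
    [[0,0,0],0,60],
    [[0,0,0],0,60],
    [[0,0,0],0,60],
    [[0,0,0],0,60],
    [[0,0,0],0,60],
    [[0,0,0],0,60],
    [[0,0,0],0,60],
    [[0,0,0],0,60],
    [[0,0,0],0,60],
  ],
)

```text
clock: 16.05
tool_pos: [0.5927, 0.0306, 0.3485]
ee_rot: [0.018, 1.0, 0.0, -0.0]
contact_force: [-0.2, -0.7, -0.5]
finger_gap: 0.702
grip_force: 0.0
```

```bash
python3 - <<'E'
from h import *
# dark-board mask centroid in successive wrist frames: at rest?
for i in range(8):
    im=grab("wrist")["image"][115:215,240:275].astype(int); v=im.sum(2); w=(v<260)&(im[:,:,0]-im[:,:,2]>25); y,x=np.nonzero(w); print(len(x),x.mean().round(2)+240,y.mean().round(2)+115)
E
```

```text
895 254.97 165.02
900 255.11 165.36
901 255.06 165.41
907 255.08 165.38
911 255.08 165.54
899 255.11 165.31
896 254.96 165.37
901 254.95 165.05
```

```bash
python3 -c "
from workcell import hand_in
print(hand_in())"
```

```text
the job is handed in; nothing more can be done
None
```

The dark board now hangs freely and at rest on the front bar, centred and square between the two white bands; the pale board was left alone, and the job was handed in at about 16.5 s (the hand-in returned no verdict).

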